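Stand the knocked-over lantern up and dock it on its charger

TASK

The cordless lantern has been knocked over: tip it back up onto its foot (its bail is handy for this), letting it down gently, without a drop or a slam. Then put it on charge: back first into the charging dock, pushed fully home against the sprung contact, upright and square, and let go. Leave the multimeter, the dropper bottle and the solder reel where they are.

Things in the scene. Friction and masses are not known exactly. Their poses are not given: they have to be found in the camera images.
- lantern: yellow lantern, black foot and cap, 0.5 to 0.8 kg, centre of mass 25 up. Origin: centre of its underside; z up to the bail, +x to its back, -x to its front (red switch). Foot 88 x 88 x 14, body 82 square, cap 88 square from 79 to 91, top 95. Starts lying on its front, z level, bail roughly towards the robot, origin 44 above the desk; tipped about its lower foot edge it stands 44 further away
- lantern_bar (a point): middle of the bail bar, on its axis, 131 from the lantern's underside; axes as the lantern's. The bail is rigid; its straight bar runs along y, 12 thick, 50 long, with 30 clear between bar and top; 137 is the overall height
- lantern_back (a point): centre of the back face of the black contact block with two brass strips: 44 along +x from the lantern's middle, 33 above its underside; axes as the lantern's. The lantern slides on the desk when pushed low; friction 0.5 to 0.7
- dock_home (a point): point of the grey charging dock (fixed), on the desk, where the lantern's underside centre is when home; +x to the rear, mouth to -x (roughly to the robot). No floor step. Rails 24 high along x, inner faces 92 apart (foot has 2 each side) from x -20 to 56, mouths flared from x -20 to -44 to about 110 apart; 140 wide outside. End stops meet the foot's back at x 44. Housing x 51 to 96, 62 high
- shoe (a joint): sprung contact shoe in the middle of the dock's rear, 23 to 43 above the desk: 0 free; the lantern's back reaches it 6 mm before home and pushes it in, reading about 0.006 when home; the spring is soft, 0.4 N at first and 1.4 N when home, and desk friction holds the lantern there
- multimeter: bystander: yellow handheld multimeter lying flat, 126 x 66 x 38; origin under its centre
- bottle: bystander: white dropper bottle with a red tip, standing, 38 across, 112 high; origin under its centre
- spool: bystander: reel of solder with orange flanges, standing on one flange, 54 across, 38 high; origin under it
There are look-alikes about, which are no part of the job. There is more than one size of the lantern; the job needs the larger.

How it is judged:
By the outcome, as a careful person would: the job done as asked, in the order asked, and still so for the second after the job is handed in, with the robot touching nothing.
It also fails if it takes over 64 s, if anything falls off the work surface, if the arm or the gripper's body presses on something with over 40 N, if the wrist force passes 120 N, or if a joint passes its speed limit or range.

ROBOT

A 6-joint arm with a two-finger parallel gripper is mounted at the origin on a cart in front of the work surface, level with it; the furniture and walls round the work are solid. World frame = base frame: x ahead of the robot, y to its left, z up, the work surface at z = 0. Lengths are in m, angles in rad, forces in N, time in s.
With the tool pointing down it reaches from about 0.35 to 0.875 m from the base axis. Payload 4.2 kg.
Tool frame: the origin (TCP) lies at the very end of the fingers, on their centre line; the grasp point (between the pads) lies 19 mm behind it; z points along the fingers, y is the line along which they close (so a half turn about z gives the same grasp; the last joint's range is limited). The gripper opens to 87 mm and grips with 3 to 60 N. Pads are 19 mm wide; open, the fingers measure 117 mm over their backs; the gripper's body (75 mm by 190 mm) begins 51 mm behind the grasp point.
Start: joints at [-1.014, 0.385, 0.008, 0, -1.194, -0.259], TCP at [0.183, -0.597, 0.188] pointing down, gripper open.
Joint ranges: [-3.14, 3.14], [-1.21, 2.06], [-1.07, 1.41], [-3.16, 2.05], [-2.99, -0.16], [-3.1, 3.1]. Speed limits (rad/s): [2.79, 2.79, 3.14, 3.14, 3.14, 3.14].

INTERFACE

Orientations are given as a unit quaternion [w, x, y, z].
In Python, from plant import * gives the robot as it stands. Calls block until the motion is done:
- move_to(position, orientation): joint-space move of the TCP to a pose.
- line_to(position, rot=None, feed=0.15, threshold=None): straight line of the TCP; rot=None keeps the orientation; feed is the mean speed in m/s. With threshold (N) it stops when the force on the tool has changed by that much, and returns True; else False.
- movej(angles): joint-space move.
- grip(opening, newtons=None): finger opening in m; newtons is the grip in N (None keeps the last); returns when the fingers have stopped.
- hold(seconds).
- ik(position, orientation): joint angles nearest the present ones, or None.
- snapshot(name): name is "side" or "top" or "wrist"; returns a dict with "img" (384x512x3 uint8, red, green, blue), "mtx" (3x3 intrinsics, pixels), "R" (3x3) and "t" (3): a world point X has camera coordinates R X + t. Camera axes: x right, y down, z forward; pixel columns grow to the right and rows downward; lengths in m; the calibration is good to about 2 mm. A picture is of the moment at which its call begins. There is no depth.
A pose or a line that the arm cannot do raises PlanningError and nothing moves.
- sign_off(): hands the job in; it is judged then, once.
Readings, each from a call of its own:
- get_t(): time.
- get_joint_positions(): joint angles.
- get_qd(): joint speeds.
- get_effort(): joint torques, N m.
- get_ee_pos(): TCP position.
- get_tool_rot(): TCP orientation.
- get_contact_force(): force on the tool from outside, world axes, zero at the start.
- get_moment(): the same for the moment, N m.
- get_opening(): finger opening in m.
- get_grip_force(): force on a finger pad.
Only numpy, scipy, OpenCV 4.12 (cv2) and the standard library are available. Lean on these libraries where they do the work, as an engineer would, in place of code of your own. Each camera call takes 0.05 s, during which the arm holds its last target. There are 200 camera calls.

## Working session

There is one attempt and no reset: what is moved stays moved. The work goes in short steps, each a Python script; the robot and the scene stay as the last script left them, time stands still between calls to the robot, and variables do not carry over. Pictures are saved under pics/ and viewed, at most 10 in all, crops included, and the job is handed in when it is done.

```bash
mkdir -p pics; ls; cat > h.py <<'E'
from plant import *
import numpy as np, cv2
def save(s,f,crop=None,k=1):
    im=s["img"][:,:,::-1]
    if crop: a,b,c,d=crop; im=im[b:d,a:c]
    cv2.imwrite("pics/"+f,cv2.resize(im,None,fx=k,fy=k,interpolation=cv2.INTER_CUBIC))
def ray(s,uv,z):
    d=s["R"].T@np.linalg.solve(s["mtx"],[uv[0],uv[1],1]); c=-s["R"].T@s["t"]
    return c+d*(z-c[2])/d[2]
def proj(s,X):
    p=s["mtx"]@(s["R"]@np.asarray(X,float)+s["t"]); return p[:2]/p[2]
E
python3 - <<'E'
from h import *
import pickle
for n in("top","side"):
    s=snapshot(n); save(s,n+"0.png",k=1.5); pickle.dump(s,open(n+".pkl","wb")); print(n,-s["R"].T@s["t"],s["R"].round(2).tolist())
E
```

```text
pics
top [ 0.4734378  -0.10509992  0.99124349] [[-0.01, -1.0, -0.01], [-0.98, 0.01, -0.18], [0.18, 0.01, -0.98]]
side [0.64627965 0.82684638 0.73502724] [[-1.0, 0.01, -0.01], [0.01, 0.56, -0.83], [-0.0, -0.83, -0.56]]
```

View pics/top0.png

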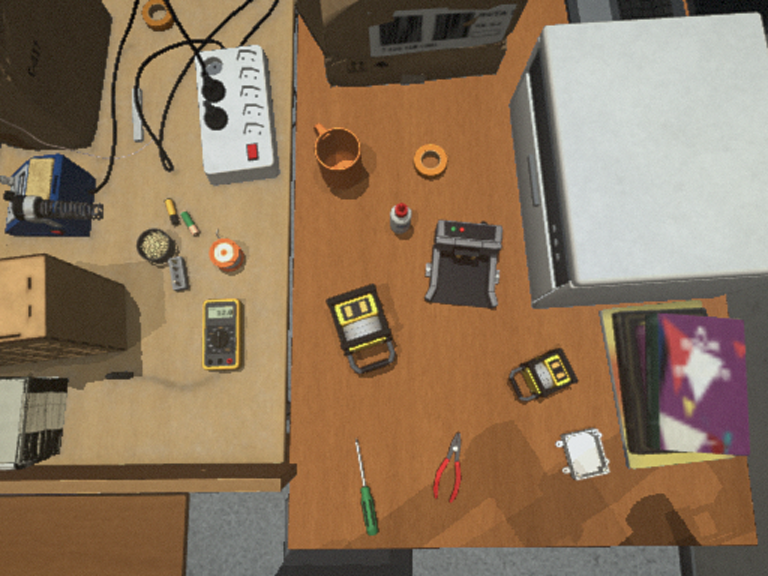

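View pics/side0.png

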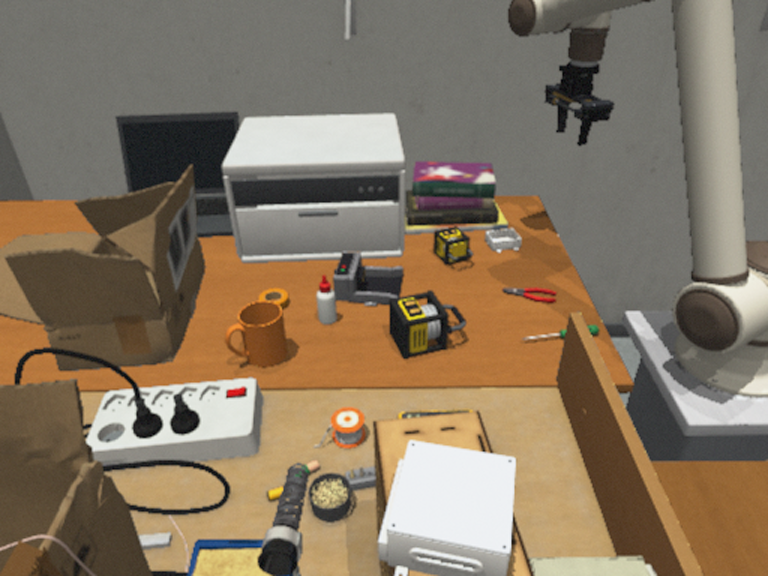

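The top picture shows two lanterns on their fronts: a larger one at (362,325), and a smaller one at (545,375). Both are in displayed pixels, 1.5x the raw ones. The larger is the one the job needs. The dock is at (465,262), the bottle (400,218), the meter (221,335) and the reel (226,253). I'll confirm with one enlarged crop.

```bash
python3 - <<'E'
from h import *
import pickle
s=pickle.load(open("top.pkl","rb")); save(s,"c1.png",(205,125,395,275),4.2)
E
```

```text
(no output)
```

View pics/c1.png

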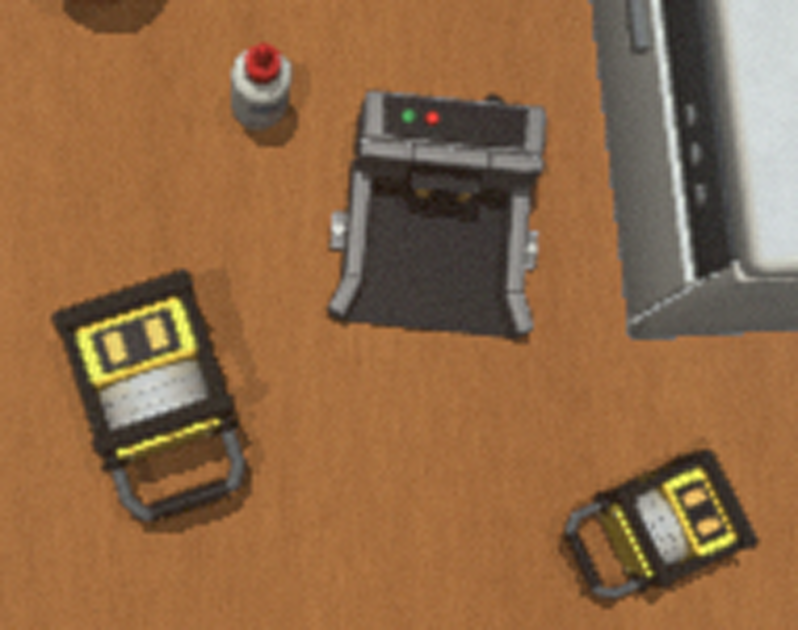

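The crop confirms it. The large lantern is at crop (150,395), its foot edge runs (55,315)-(187,272), and its bar is near (190,505). The small one at (660,520) is clearly smaller. The dock mouth is at (333,312)-(528,332) and its housing's rear top edge at (368,93)-(545,107).

```bash
python3 - <<'E'
from h import *
import pickle
from scipy.optimize import least_squares
s=pickle.load(open("top.pkl","rb"))
raw=lambda p:np.array([205+p[0]/4.2-.4,125+p[1]/4.2-.4])
P=lambda p,z:ray(s,raw(p),z)
for n,p,z in [("footL",(55,315),.088),("footR",(187,272),.088),("capL",(98,455),.088),("capR",(238,415),.088),("barL",(150,513),.044),("barR",(235,483),.044),
 ("hL",(368,93),.062),("hR",(545,107),.062),("mL",(333,310),.024),("mR",(530,330),.024),("bottle",(262,60),.11)]: print(n,P(p,z).round(4))
def fit(obs,x0):
    def f(q):
        c,sn=np.cos(q[2]),np.sin(q[2]); r=[]
        for (x,y,z),p in obs: r+=list(proj(s,[q[0]+c*x-sn*y,q[1]+sn*x+c*y,z])-raw(p))
        return r
    o=least_squares(f,x0); print(o.x.round(4),o.fun.round(1))
# lantern planar frame: X = -z_l dir (away from robot), origin = underside centre
fit([((0,.044,.088),(55,315)),((0,-.044,.088),(187,272)),((-.091,.044,.088),(98,455)),((-.091,-.044,.088),(238,415)),((-.137,.025,.044),(150,520)),((-.137,-.025,.044),(228,493))],[.45,0,0])
fit([((.096,.07,.062),(368,93)),((.096,-.07,.062),(545,107)),((.051,.07,.062),(361,141)),((.051,-.07,.062),(540,154))],[.5,-.1,0])
fit([((.096,.07,.062),(368,93)),((.096,-.07,.062),(545,107)),((.051,.07,.062),(361,141)),((.051,-.07,.062),(540,154)),((-.044,.07,.024),(333,310)),((-.044,-.07,.024),(530,330))],[.5,-.1,0])
E
```

```text
footL [ 0.6207 -0.0116  0.088 ]
footR [ 0.6463 -0.0911  0.088 ]
capL [ 0.5367 -0.0377  0.088 ]
capR [ 0.5596 -0.1207  0.088 ]
barL [ 0.504  -0.0666  0.044 ]
barR [ 0.5218 -0.1191  0.044 ]
hL [ 0.7657 -0.2063  0.062 ]
hR [ 0.7553 -0.3179  0.062 ]
mL [ 0.6327 -0.1838  0.024 ]
mR [ 0.6185 -0.3097  0.024 ]
bottle [ 0.7721 -0.1376  0.11  ]
[ 0.6357 -0.0512  0.3014] [-0.9 -0.7  0.8 -1.  -0.6  0.4 -0.2 -0.9  0.6  0.9  0.4  1.3]
[ 0.6721 -0.2528 -0.0912] [-5.5 -2.9  4.9 -2.2 -4.9  1.9  5.4  2.9]
[ 0.6712 -0.2518 -0.1014] [-5.5 -2.9  4.9 -1.6 -5.1  1.9  5.2  3.5 -2.3 -0.7  2.7 -0.7]
```

```bash
cat >> h.py <<'E'
from scipy.spatial.transform import Rotation as Ro
def quat(yaw,phi,flip=1,across=False):
    """tool z down, leaning forward by phi along heading yaw; y along heading (or across it)"""
    X=np.array([np.cos(yaw),np.sin(yaw),0]);Z=np.array([0,0,1.])
    z=-np.cos(phi)*Z+np.sin(phi)*X
    y=flip*(np.cross(Z,X) if across else np.cos(phi)*X+np.sin(phi)*Z)
    q=Ro.from_matrix(np.c_[np.cross(y,z),y,z]).as_quat()
    return [q[3],q[0],q[1],q[2]],z
E
python3 - <<'E'
from h import *
import pickle
from scipy.optimize import least_squares
s=pickle.load(open("top.pkl","rb"))
raw=lambda p:np.array([205+p[0]/4.2-.4,125+p[1]/4.2-.4])
obs=[((.096,1,.062),(368,93)),((.096,-1,.062),(545,107)),((-.044,2,.024),(333,310)),((-.044,-2,.024),(530,330))]
def f(q):
    c,sn=np.cos(q[2]),np.sin(q[2]); r=[]
    for (x,y,z),p in obs:
        y=np.sign(y)*q[2+abs(y)]; r+=list(proj(s,[q[0]+c*x-sn*y,q[1]+sn*x+c*y,z])-raw(p))
    return r
o=least_squares(f,[.67,-.25,-.1,.056,.064]); print(o.x.round(4),o.fun.round(1))
bar=np.array([.5106,-.0901,.044]); yaw=.3014
for fl in(1,-1):
    q,z=quat(yaw,.21,fl); print(fl,np.round(ik(bar+.014*z,q),2),np.round(ik(bar+[0.04,0.0,.12],quat(yaw,0,fl)[0]),2))
fl=1 if abs(ik(bar+.014*z,quat(yaw,.21,1)[0])[5])<abs(ik(bar+.014*z,quat(yaw,.21,-1)[0])[5]) else -1
q,z=quat(yaw,.21,fl)
grip(.025,15); move_to(bar+.014*z-.12*z,q)
s=snapshot("wrist"); pickle.dump(s,open("w.pkl","wb")); save(s,"w1.png",k=1.5)
print(fl,get_t(),get_opening(),get_ee_pos())
L=lambda x,y,z:proj(s,[.6357+np.cos(yaw)*x-np.sin(yaw)*y,-.0512+np.sin(yaw)*x+np.cos(yaw)*y,z]).round(0)*1.5
print([L(*a) for a in[(-.131,.025,.044),(-.131,-.025,.044),(-.091,.044,.088),(-.091,-.044,.088)]])
E
```

```text
[ 0.6672 -0.2516 -0.1099  0.0561  0.0633] [ 0.  -1.1 -0.1 -0.4  0.   0.8  0.   0.7]
1 [ 0.11  0.31 -0.57 -0.08 -0.48 -2.88] [ 0.13  0.29 -0.2   0.   -1.08 -2.97]
-1 [ 0.11  0.31 -0.57 -0.08 -0.48  0.26] [ 0.13  0.29 -0.2   0.   -1.08  0.17]
-1 3.4417 0.025102681393418508 [ 0.48961092 -0.09727361  0.147697  ]
[array([394.5, 301.5]), array([394.5, 222. ]), array([310.5, 352.5]), array([303. , 199.5])]
```

View pics/w1.png

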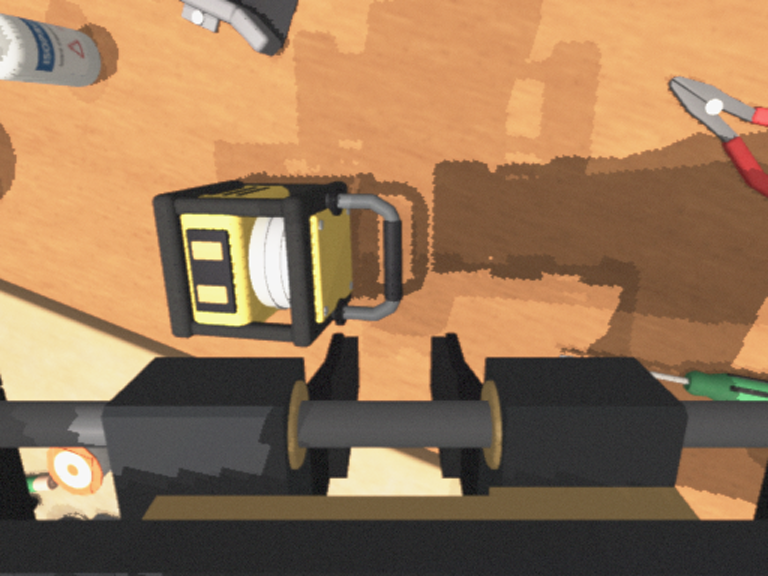

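The wrist view shows the bar at (394,260), within 2 px of the predicted (394,262), and both fingers straddle it. I'll grip lightly and tip.

```bash
python3 - <<'E'
from h import *
import pickle
yaw=.3014; X=np.array([np.cos(yaw),np.sin(yaw),0]); O=np.array([.6357,-.0512,0])
def B(th): return O-X*(.131*np.cos(th)-.044*np.sin(th))+[0,0,.131*np.sin(th)+.044*np.cos(th)]
q,z=quat(yaw,.21,-1)
print(line_to(B(0)+.014*z,threshold=8)); grip(0,10); print(get_opening(),get_contact_force().round(1),get_ee_pos().round(4))
for th in np.radians(np.arange(9,91,9)):
    q,z=quat(yaw,.21*(1-th/(np.pi/2)),-1)
    line_to(B(th)+.014*z,q,feed=.06 if th<1.2 else .03)
    print(round(np.degrees(th)),get_contact_force().round(1),round(get_t(),1))
for n in("side","top"):
    s=snapshot(n); pickle.dump(s,open(n+"2.pkl","wb"))
    if n=="side": save(s,"s2.png",(190,130,390,280),4)
E
```

```text
False
0.00045777573444016477 [-0.7 -0.5 -0.3] [ 0.5134 -0.0892  0.0303]
9 [-0.1 -0.1 -0. ] 5.6
18 [-0.4 -0.   0.2] 6.2
27 [-1.3  0.  -0.8] 6.7
36 [-0.4 -0.  -0.2] 7.2
45 [ 0.8 -0.5 -0.2] 7.7
54 [ 0.1 -0.1 -0.2] 8.2
63 [0.2 0.1 0.6] 8.7
72 [0.2 0.  0.6] 9.6
81 [-0.  -0.1  0.4] 10.4
90 [ 0.2  0.  -0. ] 11.3
```

View pics/s2.png

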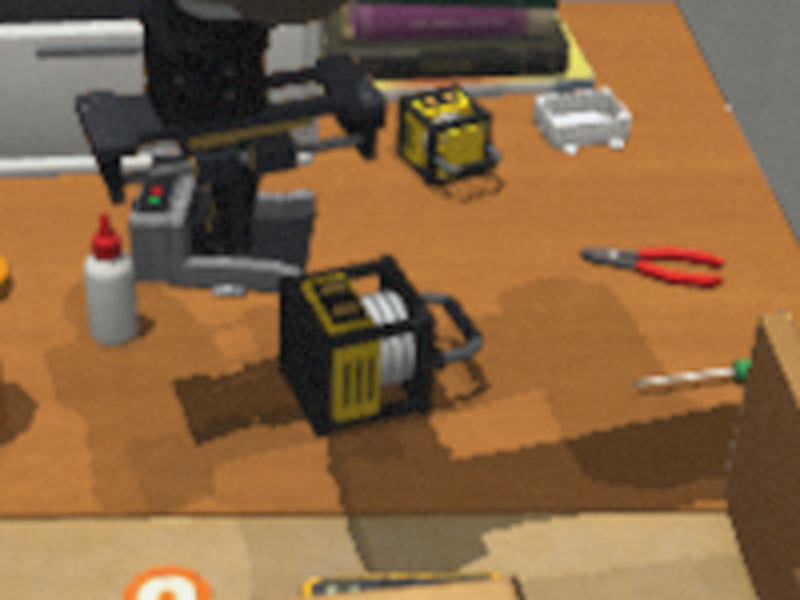

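The gripper closed empty and the lantern hasn't visibly moved: its bar is at crop (465,350). I'll check the bar's actual height by combining the side view with the others.

```bash
python3 - <<'E'
from h import *
import pickle
s=pickle.load(open("side2.pkl","rb"));t=pickle.load(open("top2.pkl","rb"));t1=pickle.load(open("top.pkl","rb"));w=pickle.load(open("w.pkl","rb"))
for z in(.02,.03,.044,.06): print(z,((proj(s,[.5106,-.0901,z])-[190,130])*4).round(0), (proj(w,[.5106,-.0901,z])*1.5).round(0))
print(((proj(s,get_ee_pos())-[190,130])*4).round(0),"tcp in side crop")
save(s,"s3.png",(270,190,330,240),6)
save(t,"t3.png",(205,170,305,260),6)
a=cv2.imread("pics/s3.png");b=cv2.imread("pics/t3.png");h=max(a.shape[0],b.shape[0])
pad=lambda i:cv2.copyMakeBorder(i,0,h-i.shape[0],0,0,0)
cv2.imwrite("pics/st3.png",cv2.resize(np.hstack([pad(a),pad(b)]),None,fx=.8,fy=.8))
print(cv2.absdiff(t["img"],t1["img"])[200:256,205:270].max(2).mean())
E
```

```text
0.02 [459. 346.] [402. 254.]
0.03 [460. 336.] [399. 257.]
0.044 [461. 321.] [394. 263.]
0.06 [463. 303.] [389. 270.]
[233. 284.] tcp in side crop
34.229395604395606
```

View pics/st3.png

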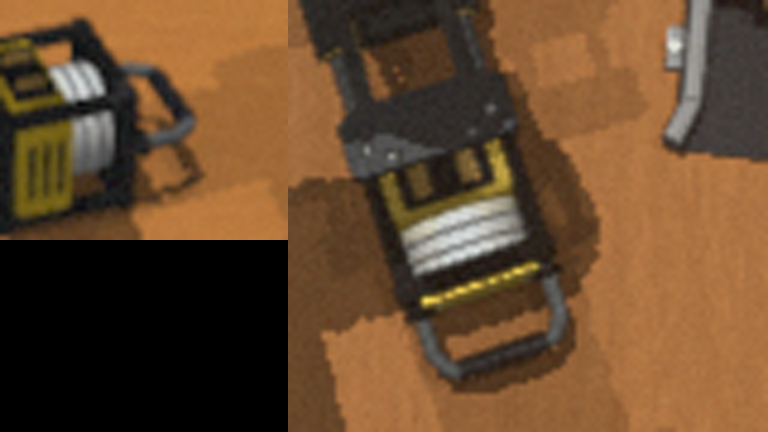

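The bar is still where it was predicted: top raw (250,244), and the side view gives z≈0.045. I'll retry deeper and take pictures before and after closing.

```bash
python3 - <<'E'
from h import *
import pickle
yaw=.3014; bar=np.array([.5106,-.0901,.044]); q,z=quat(yaw,.12,-1)
p=get_ee_pos(); line_to([p[0],p[1],.2],feed=.3); grip(.030,15)
move_to(bar+.019*z-.11*z,q); a=snapshot("wrist")
print(line_to(bar+.019*z,feed=.08,threshold=5),get_ee_pos().round(4),get_contact_force().round(1))
im=[a]+[snapshot(n) for n in("side","wrist")]
grip(0.004,10); print(get_opening(),get_grip_force(),get_contact_force().round(1),get_t())
im+=[snapshot("wrist")]
pickle.dump(im,open("im.pkl","wb"))
s=lambda i,c:cv2.resize(im[i]["img"][c[1]:c[3],c[0]:c[2],::-1],(400,300),interpolation=cv2.INTER_CUBIC)
cv2.imwrite("pics/m4.png",np.vstack([np.hstack([s(0,(80,60,400,300)),s(1,(250,160,350,235))]),np.hstack([s(2,(80,60,400,300)),s(3,(80,60,400,300))])]))
E
```

```text
False [ 0.5132 -0.0894  0.0257] [ 1.  -1.2  0.1]
0.004057995896198093 0.0 [ 0.4  0.3 -0.3] 15.875
```

View pics/m4.png

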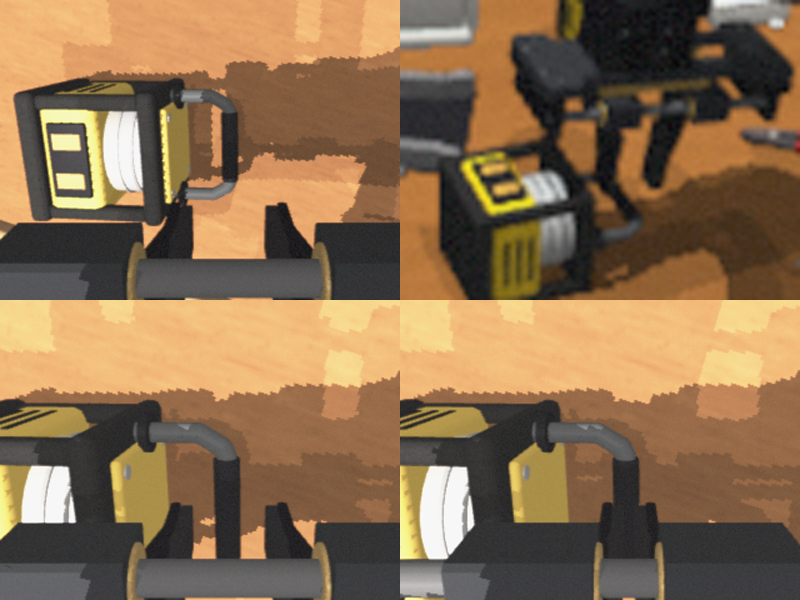

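The pre-close wrist view (bottom left) has the bar at column 228, between the fingers at 190 and 270. After closing, the fingers meet over it at (628,520). I'll project the TCP and the bar into these same pictures.

```bash
python3 - <<'E'
from h import *
import pickle
im=pickle.load(open("im.pkl","rb"))
T=np.array([.5132,-.0894,.0257])
print("side TCP",(proj(im[1],T)-[250,160])*4+[400,0],"bar",(proj(im[1],[.5106,-.0901,.044])-[250,160])*4+[400,0])
for z in(0.0257,.044,.06):print("w2",z,(proj(im[2],[.5132,-.0894,z])-[80,60])*1.25+[0,300])
yaw=.3014
for y in(.025,0,-.025):
  X=[.6357-.131*np.cos(yaw)-np.sin(yaw)*y,-.0512-.131*np.sin(yaw)+np.cos(yaw)*y,.044]
  print(y,[(proj(im[i],X)-[80,60])*1.25+[0,300*(i>0)] for i in(0,2)],(proj(im[1],X)-[250,160])*4+[400,0])
for s in(im[0],im[2]): print((-s["R"].T@s["t"]).round(4),s["R"].round(3).tolist())
E
```

```text
side TCP [616.52748518 220.73149234] bar [621.28839155 200.62589062]
w2 0.0257 [228.66552422 497.6799928 ]
w2 0.044 [223.86809253 512.72496959]
w2 0.06 [218.90869303 528.27788521]
0.025 [array([230.98183134, 182.2833737 ]), array([229.64110498, 561.59902972])] [634.83853405 220.14966033]
0 [array([231.05003292, 149.10360285]), array([229.67090142, 513.24326784])] [621.28299823 200.63540581]
-0.025 [array([231.12157906, 114.29672189]), array([229.70299505, 461.15949397])] [608.18754926 181.7834823 ]
[ 0.5026 -0.177   0.3307] [[-0.948, -0.295, -0.122], [-0.318, 0.904, 0.285], [0.027, 0.309, -0.951]]
[ 0.5145 -0.1732  0.2209] [[-0.948, -0.294, -0.121], [-0.317, 0.904, 0.286], [0.025, 0.309, -0.951]]
```

In every view the bar projects where I predicted it. The fingertips don't: side shows them at (655,187) where the TCP projects to row 221, and wrist shows them about 25 px short. So the real fingertips end about 30 mm short of the reported TCP. I'll measure that by touching bare desk.

```bash
python3 - <<'E'
from h import *
yaw=.3014; bar=np.array([.5106,-.0901,.044]); q,z=quat(yaw,.12,-1); X=np.array([np.cos(yaw),np.sin(yaw),0])
grip(.03,10); line_to(get_ee_pos()-.07*z,feed=.2)
q0,_=quat(yaw,0,-1); P=bar-.07*X; P[2]=.03
move_to(P,q0); grip(0)
f=get_contact_force(); P[2]=-.05
print(line_to(P,feed=.03,threshold=3),get_ee_pos().round(4),f.round(1),get_contact_force().round(1))
P[2]=.03; line_to(P,feed=.2); print(get_t())
E
```

```text
True [ 0.4438 -0.1109 -0.0337] [-0.5  0.1 -0.3] [-1.2  1.1  5.8]
20.7917
```

The touch at TCP z = -0.0337 shows the fingertips are 33 mm short of the reported TCP. I'll correct for that and redo the grasp and the tip-up, checking the grasp before lifting.

```bash
echo 'OFF=.033  # real fingertips end this far short of the reported TCP (touch-measured)' >> h.py; python3 - <<'E'
from h import *
yaw=.3014; X=np.array([np.cos(yaw),np.sin(yaw),0]); O=np.array([.6357,-.0512,0])
def B(th): return O-X*(.131*np.cos(th)-.044*np.sin(th))+[0,0,.131*np.sin(th)+.044*np.cos(th)]
D=OFF+.016; q,z=quat(yaw,.21,-1)
line_to(get_ee_pos()+[0,0,.05],feed=.25); grip(.026,15)
move_to(B(0)+(D-.06)*z,q)
print(line_to(B(0)+D*z,feed=.06,threshold=5)); grip(0.004,10)
print(get_opening(),get_grip_force(),get_contact_force().round(1),get_t())
if get_opening()>.009:
    for th in np.radians(np.arange(10,91,10)):
        q,z=quat(yaw,.21*(1-th/(np.pi/2)),-1)
        line_to(B(th)+D*z,q,feed=.08 if th<1.2 else .04)
        print(round(np.degrees(th)),get_contact_force().round(1),round(get_t(),1))
    print(get_opening())
    s=lambda n,c:cv2.resize(snapshot(n)["img"][c[1]:c[3],c[0]:c[2],::-1],(400,300),interpolation=cv2.INTER_CUBIC)
    cv2.imwrite("pics/m5.png",np.hstack([s("side",(230,140,350,230)),s("wrist",(0,0,512,384))]))
E
```

```text
False
0.011526547613024695 10.002468824386597 [-0.3  0.3  1.7] 23.8333
10 [-0.2 -1.2 -1.3] 24.3
20 [-0.7 -0.8 -0.3] 24.7
30 [-1.   0.1  1.7] 25.2
40 [-0.3 -0.3 -0.1] 25.6
50 [ 1.1 -0.2 -0.1] 26.0
60 [-0.2  1.7  1.6] 26.5
70 [ 0.1  1.1 -0.8] 27.2
80 [ 0.2  0.7 -0.5] 27.9
90 [ 0.9  1.4 -1.2] 28.6
0.011403768277971502
```

View pics/m5.png

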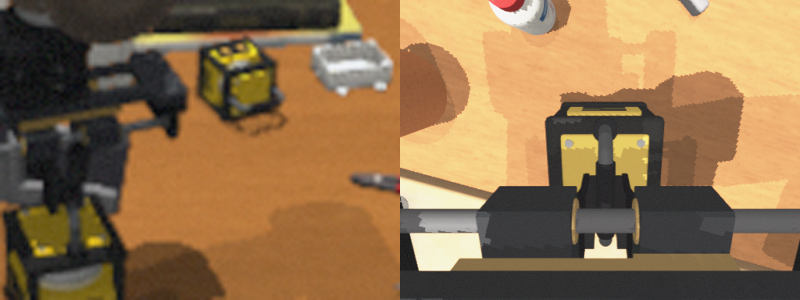

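The lantern stands upright with the bar gripped at 11.4 mm: wrist at (605,150), side at (65,235). Next I settle it, firm the grip, carry it clear of the dock corner, set it down at the mouth, release and look.

```bash
python3 - <<'E'
from h import *
import pickle
t=pickle.load(open("top.pkl","rb"))
for p,z in [((600,495),.06),((655,470),.03),((562,535),.03),((705,452),.06)]: print("small",ray(t,(205+p[0]/4.2-.4,125+p[1]/4.2-.4),z).round(3))
H=np.array([.6672,-.2516,0]); dy=-.11; Xd=np.array([np.cos(dy),np.sin(dy),0])
print(line_to(get_ee_pos()-[0,0,.004],feed=.02,threshold=3),get_ee_pos().round(4),get_contact_force().round(1))
grip(.002,45); p=get_ee_pos(); z0=p[2]
line_to(p+[0,0,.015],feed=.05); print("lift",get_contact_force().round(1))
line_to([.575,-.075,z0+.015],feed=.12)
g=H-.072*Xd; q,z=quat(dy,0,-1)
g0=H-.105*Xd
line_to([g0[0],g0[1],z0+.015],q,feed=.12)
line_to([g[0],g[1],z0+.015],feed=.08)
print(get_contact_force().round(1),line_to([g[0],g[1],z0-.004],feed=.02,threshold=4),get_ee_pos()[2]-z0,get_contact_force().round(1))
grip(.045,15); line_to(get_ee_pos()+[0,0,.12],feed=.2)
line_to(get_ee_pos()-[.16,0,0],feed=.25)
s=snapshot("top"); pickle.dump(s,open("top6.pkl","wb")); save(s,"t6.png",(255,125,375,225),6); print(get_t())
E
```

```text
small [ 0.512 -0.34   0.06 ]
small [ 0.528 -0.382  0.03 ]
small [ 0.489 -0.322  0.03 ]
small [ 0.537 -0.405  0.06 ]
True [ 0.6796 -0.0374  0.0812] [0.9 1.2 2.6]
lift [-0.6 -0.5 -6. ]
[-1.6 -0.1 -6.5] True 2.4763716211226305e-05 [-0.5  1.7  6.2]
35.9917
```

View pics/t6.png

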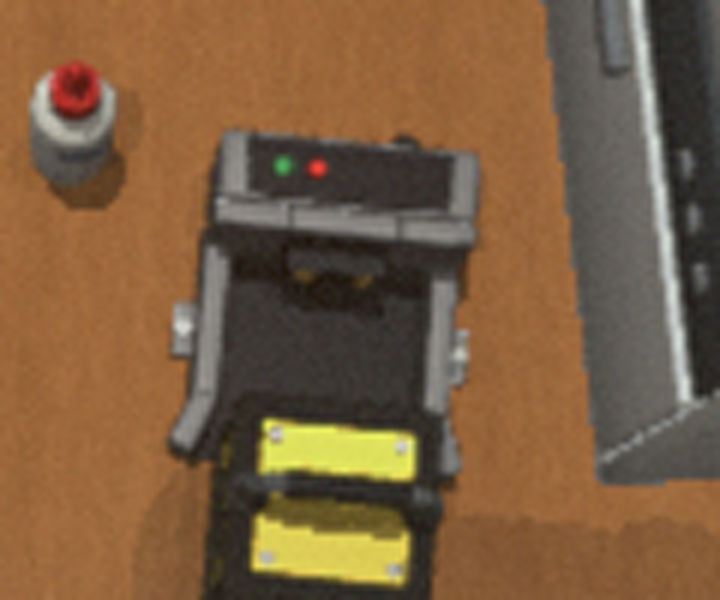

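The lantern stands square in the flared mouth: its top centre is at (335,500), the rails at (210,320) and (440,345), and the bottle hasn't moved. Now a low two-finger push with the tool tilted, offset left to clear the small lantern.

```bash
python3 - <<'E'
from h import *
H=np.array([.6672,-.2516,0]); dy=-.11; c,s=np.cos(dy),np.sin(dy)
W=lambda x,y,z:H+[c*x-s*y,s*x+c*y,z]
phi=.78; best=None
for fl in(1,-1):
    q,z=quat(dy,phi,fl,True); T=lambda x,h:W(x,.010,h)+OFF*z
    j=[ik(T(*a),q) for a in((-.155,.10),(-.155,.022),(-.04,.022))]
    print(fl,[None if a is None else np.round(a,2) for a in j])
    if all(a is not None for a in j) and (best is None or abs(j[0][5])<best[0]): best=(abs(j[0][5]),q,z)
_,q,z=best
grip(.030,20); move_to(T(-.165,.12),q); line_to(T(-.155,.022),feed=.15)
f0=get_contact_force(); print(f0.round(1),get_t())
r=line_to(T(-.034,.022),feed=.04,threshold=13)
tip=get_ee_pos()-OFF*z; d=tip-H
print(r,"tip in dock",(c*d[0]+s*d[1]).round(4),(-s*d[0]+c*d[1]).round(4),tip[2].round(4),get_contact_force().round(1),get_t())
E
```

```text
1 [array([-0.42,  0.24, -0.48, -1.18, -0.23, -0.18]), array([-0.66,  0.43, -0.5 , -1.73, -0.38,  0.59]), array([-0.43,  0.52, -0.27, -1.44, -0.23,  0.1 ])]
-1 [array([-0.42,  0.24, -0.48, -1.18, -0.23,  2.96]), array([-0.66,  0.43, -0.5 , -1.73, -0.38, -2.55]), array([-0.43,  0.52, -0.27, -1.44, -0.23, -3.04])]
[ 0.2 -0.7  0.2] 38.5333
True tip in dock -0.0474 0.0102 0.0206 [-2.  -0.3  1.8] 40.925
```

```bash
python3 - <<'E'
from h import *
import pickle
H=np.array([.6672,-.2516,0]); dy=-.11; c,s=np.cos(dy),np.sin(dy); X=np.array([c,s,0])
q,z=quat(dy,.78,1,True)
def tipx(): return round(float((get_ee_pos()-OFF*z-H)@X),4)
p=get_ee_pos()
for th in(18,25):
    r=line_to(p+.010*X,feed=.015,threshold=th); print(r,tipx(),get_contact_force().round(1),round(get_t(),1))
line_to(get_ee_pos()-.03*X,feed=.1); line_to(get_ee_pos()-.06*X+[0,0,.1],feed=.2)
line_to(get_ee_pos()+[-.05,0,.05],feed=.25)
im=[snapshot("top"),snapshot("side")]; pickle.dump(im,open("im7.pkl","wb"))
g=lambda i,c,w:cv2.resize(im[i]["img"][c[1]:c[3],c[0]:c[2],::-1],(w,480),interpolation=cv2.INTER_CUBIC)
cv2.imwrite("pics/m7.png",np.hstack([g(0,(280,130,344,206),400),g(1,(215,150,279,227),400)]))
print(get_t())
E
```

```text
True -0.0476 [-1.2  0.4  1.1] 41.3
True -0.0478 [-2.   0.4  1.5] 41.8
43.6083
```

View pics/m7.png

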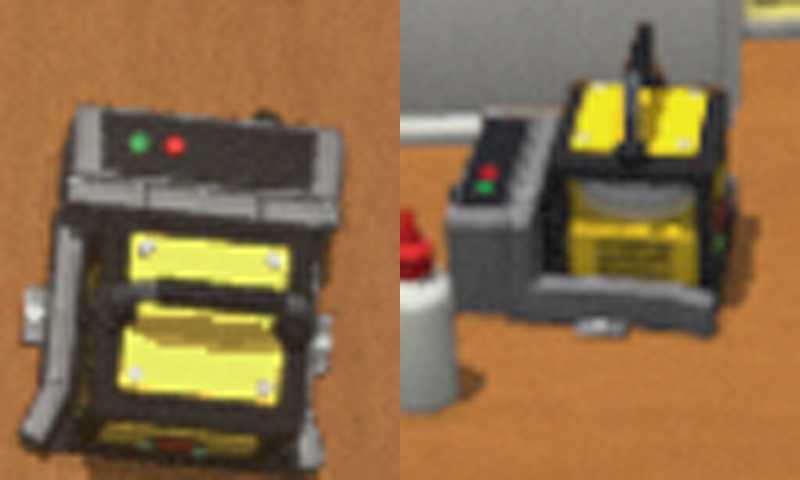

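```bash
python3 - <<'E'
from h import *
import pickle
a=pickle.load(open("top6.pkl","rb"));b=pickle.load(open("im7.pkl","rb"))[0]
H=np.array([.6672,-.2516,0]); dy=-.11; R=np.array([[np.cos(dy),np.sin(dy)],[-np.sin(dy),np.cos(dy)]])
A=[ray(a,(255+u/6-.4,125+v/6-.4),.095) for u,v in((262,420),(417,435),(250,575),(410,585))]
Bm=lambda u,v,z:ray(b,(280+u/6.25-.4,130+v/6.316-.4),z)
B=[Bm(u,v,.095) for u,v in((135,235),(290,252),(118,385),(278,405))]
for P in(A,B): 
    m=np.mean(P,0); print((R@(m-H)[:2]).round(4), [(R@(p-H)[:2]).round(4).tolist() for p in P])
    e=np.array(P[0])-P[2]+P[1]-P[3]; print("yaw",np.arctan2(e[1],e[0]).round(3))
for n,u,v,z in(("hous rearL",75,107,.062),("rearR",340,130,.062),("frontL",70,203,.0),("railmouth L",22,440,.024),("railmouth R",318,465,.024),("latchL",35,315,.02),("frontedgetopL",68,180,.062),("R",340,203,.062),("cap front L",75,425,.091)):
    print(n,(R@(Bm(u,v,z)-H)[:2]).round(4))
E
```

```text
[-0.0727  0.0003] [[-0.0407, 0.033], [-0.0406, -0.0317], [-0.106, 0.0329], [-0.1035, -0.033]]
yaw -0.099
[-0.      0.0004] [[0.0316, 0.0313], [0.0308, -0.0318], [-0.0304, 0.0333], [-0.0321, -0.0311]]
yaw -0.132
hous rearL [0.0933 0.0575]
rearR [ 0.0944 -0.0553]
frontL [0.0688 0.0517]
railmouth L [-0.0443  0.0655]
railmouth R [-0.0423 -0.0622]
latchL [0.0117 0.0643]
frontedgetopL [0.0613 0.0579]
R [ 0.0627 -0.0572]
cap front L [-0.0475  0.0488]
```

The top view puts the lantern at (0.000, 0.000) in the dock frame. The pushes stopped hard and moved it no further at up to 25 N. It's upright and the gripper is clear, so I'm handing in.

```bash
python3 -c "
from plant import *
print(get_t(),get_contact_force().round(1)); print(sign_off())"
```

```text
43.6083 [-0.2 -0.2  0.8]
the job is handed in; nothing more can be done
None
```

The large lantern was tipped gently upright by its bail and pushed home to the stops in the charging dock, then released; the shoe joint couldn't be read, so "home" rests on the firm stop and the camera check, and I handed in at 43.6 s without touching the multimeter, bottle or reel.

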